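# Pack the closed egg samples into the caddy

### The job

Flip the red-handled toggle clamp on the counting stand right over to free the cassette, leave it open, and pack the three closed samples into the white caddy: the square cassette in the square bay, the lidded oblong carton lengthwise in the oblong bay, the lidded round tin in the round bay. Set each down flat in the middle of its bay, without dropping it. Leave the two open, empty containers where they stand.

Things in the scene. Friction and masses are not known exactly. Their poses are not given: they have to be found in the camera images.
- carton_mid (a point): Centre (25 mm above its underside) of the closed kraft-card carton, with a lid, a paper band and a paper label on top; 42 mm (its x) by 64 mm (its y), 50 mm tall, about 0.12 kg, upright on the table, any yaw. Axes: z up.
- tin_mid (a point): Centre (25 mm above its underside) of the closed round steel tin with a lid, a round paper label on top; 46 mm diameter, 50 mm tall, about 0.14 kg, upright on the table.
- cassette_mid (a point): Centre (22 mm up) of the square white cassette, dark round window on top; 48x48 mm, 44 mm tall, 0.12 kg. It sits under the clamp's arm on the counting stand (alu plate 90x140x12 mm), sides parallel to the stand's, 56 mm from the clamp's hinge, between stops 5 mm high leaving 3 mm. Grip the two free sides, facing along the hinge axis (5 mm studs at their corners only); lift straight up.
- open_carton_mid (a point): Centre (25 mm up) of an open, empty kraft carton without lid, a look-alike: outside 42 by 64 by 50 mm. Stays where it is.
- open_tin_mid (a point): Centre (25 mm up) of an open, empty steel tin without lid, a look-alike: 46 mm diameter, 50 mm tall. Stays where it is.
- bay_oblong: Oblong bay, inside 58 (x) by 80 mm (y), for the carton, long side along y. White insert 74 (x) by 88 mm (y); three such lie in a row along y, 90 mm apart, any order, in the low white caddy (86x280 mm, rim 12 mm above the table). Origin: centre of its underside, z up. Bay floor 3 mm above the origin; the grey rib round the bay is 5 mm higher. Fingers closing along x have free room.
- bay_round: Round bay, inside diameter 64 mm, for the tin. Insert like the oblong bay's: same outer size, origin, axes, floor and rib heights.
- bay_square: Square bay, inside 66x66 mm, for the cassette, sides parallel. Insert like the oblong bay's: same outer size, origin, axes, floor and rib heights.
- clamp (a joint): Toggle clamp's lever, rad: 0 closed (handle upright, arm level over the cassette), 1.85 fully open (handle a little below level, pointing away from the cassette, arm upright). One L-shaped piece on a level hinge 62 mm above the table. Light to push (under 2 N at the handle): pushed past about 1 rad, away from the cassette, it falls open by its own weight and stays.
- clamp_grip (a point): Point on the axis of the red handle (16 mm thick), 70 mm from the hinge, 12 mm below the handle's end; closed, it is 132 mm above the table, above the hinge. Axes turn with the lever: x along the hinge axis, z along the handle away from the hinge, -y along the steel arm, which reaches 48 mm over the cassette (its top 70 mm above the table). Opening swings the handle to the +y seen when closed.
Mind the look-alikes: they are no part of the job. Leave any green look-alike of the part that bears carton_mid alone.

How it is judged:
On the way:
1. the clamp is flipped open while the cassette is still in its nest (moved under 15 mm) (value of joint clamp above 1.5 rad and distance of cassette_mid from where it was at the start of the episode below 0.015 m), for 0.2 s.
At the end, for the whole second after the job is handed in: Clamp over 1.5 rad. Carton in the oblong bay (lengthwise within 0.25 rad), tin in the round, cassette in the square: flat on the floor, upright within 0.08 rad, centred within 12 mm in x and y, at rest. Open carton and open tin within 20 mm of their start (value of joint clamp above 1.5 rad and x of carton_mid in the frame of bay_oblong between -0.012 and 0.012 m and y of carton_mid in the frame of bay_oblong between -0.012 and 0.012 m and z of carton_mid in the frame of bay_oblong between 0.025 and 0.031 m and angle between each of carton_mid, tin_mid, cassette_mid's own z axis and vertical below 0.08 rad and linear speed of each of carton, tin, cassette below 0.02 m/s and x of tin_mid in the frame of bay_round between -0.012 and 0.012 m and y of tin_mid in the frame of bay_round between -0.012 and 0.012 m and z of tin_mid in the frame of bay_round between 0.025 and 0.031 m and x of cassette_mid in the frame of bay_square between -0.012 and 0.012 m and y of cassette_mid in the frame of bay_square between -0.012 and 0.012 m and z of cassette_mid in the frame of bay_square between 0.022 and 0.028 m and angle between the y axis of carton_mid and the y axis of bay_oblong, either way round below 0.25 rad and distance of each of open_carton_mid, open_tin_mid from where it was at the start of the episode below 0.02 m); the robot touches nothing.
It fails at once if an open, empty carton or tin is moved more than 20 mm (distance of any of open_carton_mid, open_tin_mid from where it was at the start of the episode above 0.02 m).
It fails at once if a sample is dropped or thrown (faster than 0.7 m/s with the fingers not on it: a fall of over 25 mm) ((linear speed of carton above 0.7 m/s and contact force between the fingers and carton below 0.05 N) or (linear speed of tin above 0.7 m/s and contact force between the fingers and tin below 0.05 N) or (linear speed of cassette above 0.7 m/s and contact force between the fingers and cassette below 0.05 N)).
It fails at once if the cassette is pulled out while the clamp is still closed (distance of cassette_mid from where it was at the start of the episode above 0.02 m and value of joint clamp below 1.2 rad).
It also fails if it takes over 99 s, if anything falls off the work surface, if the arm or the gripper's body presses on something with over 40 N, if the wrist force passes 120 N, or if a joint passes its speed limit or range.

### The arm

A 6-joint arm with a two-finger parallel gripper is mounted at the origin on the work surface. World frame = base frame: x ahead of the robot, y to its left, z up, the work surface at z = 0. Lengths are in m, angles in rad, forces in N, time in s.
With the tool pointing down it reaches from about 0.35 to 0.975 m from the base axis. Payload 4.9 kg.
Tool frame: the origin (TCP) lies on the mounting face of the last link; the fingertips stand 173 mm ahead of it and the grasp point (between the pads) lies 155 mm ahead of it (tcp_to_grasp is the distance from the TCP to the grasp point, in m); z points along the fingers, y is the line along which they close (so a half turn about z gives the same grasp; the last joint's range is limited). The gripper opens to 85 mm and grips with 20 to 120 N. Pads are 22 mm wide; open, the fingers measure 114 mm over their backs; the gripper's body (76 mm by 85 mm) begins 54 mm behind the grasp point. The pads swing forward as they close: fully open they stand 13 mm farther back than shut.
Start: joints at [1.032, 0.053, 1.613, -0, 1.476, -0.119], TCP at [0.255, 0.571, 0.405] pointing down, gripper open.
Joint ranges: [-3.01, 3.01], [-1.01, 2.22], [0.06, 2.58], [-1.02, 4.17], [0.09, 2.62], [-3.14, 3.14]. Speed limits (rad/s): [2.57, 2.57, 3.14, 3.14, 3.14, 3.14].

### API

Orientations are given as a rotation vector (axis times angle).
In Python, from station import get_obs, get_image, calibration, finish_job, tcp_to_grasp gives the robot as it stands. The module is installed in compiled form; this text tells all that it offers.
- The arm moves only by the tool arm_command, never from a script. Its argument "plan" is a list that holds one entry, the list of rows, each a list of 6 numbers: the shift along the tool's x, y, z in cm, then the turn, a rotation vector about the tool's x, y, z in rad. A call has 1 to 12 rows; each row is the pose to reach, as a shift and turn from the pose commanded when the call began, along the tool's axes at that moment; what a row does not reach only later rows make up. A row lasts 1/12 s, in which the tool goes at most 41.7 mm and 7.16 degrees, less where a joint would pass 70% of its speed; a pose out of reach is approached as far as the arm can. A call with a gripper value outside its range is refused whole. "gripper" is the closure, from -1 (fully open) to 1 (shut), set as the call begins (left out, the last holds). The fingers move at their own pace and stop on an object; "force" is the grip in N (left out, the last holds). Time passes only in rows, so rows that repeat a pose let the fingers close. It gives the time, the measured TCP pose, the force, the opening and the grip force at its end, in the units of the state.
- get_obs(): the state, without advancing time (a new reading comes with each control period).
- get_image(name): name is "side" or "top" or "wrist"; returns (picture, depth): 400x640x3 uint8, blue, green, red; 400x640 float32, m along the optical axis (not along the pixel's ray), 0 where there is no reading.
- calibration(name): a dict with "fx", "fy", "cx", "cy" (pixels), "dist" ([k1, k2, p1, p2, k3] as OpenCV has them; the pictures are not rectified), "pose" (4x4, takes a point from camera to world coordinates). Camera axes: x right, y up, looking along -z (the intrinsics and any distortion apply to the point x, -y, -z); pixel columns grow to the right and rows downward; lengths in m; the calibration is good to about 2 mm. A picture is of the moment at which its call begins: read the wrist's pose just before it. calibration takes no time and is no camera call; for the wrist camera it gives the pose at the moment of the call.
- finish_job(): hands the job in; it is judged then, once.
The state is a dict: "t": time; "q": joint angles; "dq": joint speeds; "effort": joint torques, N m; "tool_pos": TCP position; "tool_rot": TCP orientation; "contact_force": force on the tool from outside, world axes, zero at the start; "wrist_torque": the same for the moment, N m; "opening": finger opening in m; "grip_force": force on a finger pad.
Only numpy, scipy, OpenCV 4.12 (cv2) and the standard library are available. Lean on these libraries where they do the work, as an engineer would, in place of code of your own. Each camera call takes 0.05 s, during which the arm holds its last target. There are 200 camera calls.

## Working session

There is one attempt and no reset: what is moved stays moved. The work goes in short steps, Python scripts to look and compute and a tool call to move; the robot and the scene stay as the last step left them, time stands still between calls to the robot, and variables do not carry over. Pictures are saved under pics/ and viewed, at most 14 in all, crops included, and the job is handed in when it is done.

Besides the shell and the picture viewer there is one more tool, called after "Request:" by a JSON object that holds its "fn" and its "kwargs". arm_command: Moves the arm, as the interface text tells. Its arguments: {"type":"object","properties":{"plan":{"type":"array"},"gripper":{"type":"number"},"force":{"type":"number"}},"required":["plan"]}

```bash
mkdir -p pics; cat > h.py <<'E'
import numpy as np, cv2
from station import *
from scipy.spatial.transform import Rotation as R
def cloud(name):
    c=calibration(name); im,d=get_image(name)
    K=np.array([[c['fx'],0,c['cx']],[0,c['fy'],c['cy']],[0,0,1]])
    h,w=d.shape; u,v=np.meshgrid(np.arange(w),np.arange(h))
    p=cv2.undistortPoints(np.stack([u,v],-1).reshape(-1,1,2).astype(np.float32),K,np.array(c['dist'])).reshape(h,w,2)
    P=np.stack([p[...,0]*d,-p[...,1]*d,-d],-1)
    W=P@c['pose'][:3,:3].T+c['pose'][:3,3]; W[d==0]=np.nan
    return im,d,W
E
python3 - <<'E'
from h import *
o=get_obs(); print({k:np.round(v,3).tolist() for k,v in o.items()}, tcp_to_grasp)
for n in ['top','side']:
    im,d,W=cloud(n); cv2.imwrite(f'pics/{n}0.png',im); np.savez(f'{n}0.npz',im=im,W=W)
    c=calibration(n); print(n,np.round(c['pose'],3).tolist(),c['fx'])
E
```

```text
{'t': 0.0, 'q': [1.032, 0.053, 1.614, -0.0, 1.476, -0.119], 'dq': [-0.0, -0.001, -0.0, 0.0, 0.001, 0.001], 'effort': [0.0, -39.37, -37.017, -0.0, 0.007, 0.0], 'tool_pos': [0.255, 0.57, 0.403], 'tool_rot': [-0.654, -3.072, 0.003], 'contact_force': [-0.287, -1.098, -0.334], 'wrist_torque': [-0.009, -0.04, -0.042], 'grip_force': 0.0, 'opening': 0.086} 0.1547
top [[-0.025, 0.986, -0.162, 0.293], [-1.0, -0.024, 0.013, 0.013], [0.009, 0.163, 0.987, 1.147], [0.0, 0.0, 0.0, 1.0]] 470.0594264738229
side [[0.997, 0.063, -0.044, 0.429], [-0.077, 0.781, -0.619, -0.681], [-0.005, 0.621, 0.784, 0.936], [0.0, 0.0, 0.0, 1.0]] 403.9502189678038
```

```bash
sleep 1; ls pics
```

```text
side0.png
top0.png
```

View pics/top0.png

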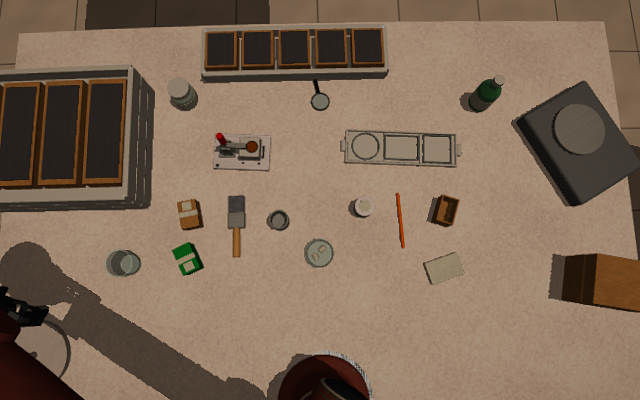

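View pics/side0.png

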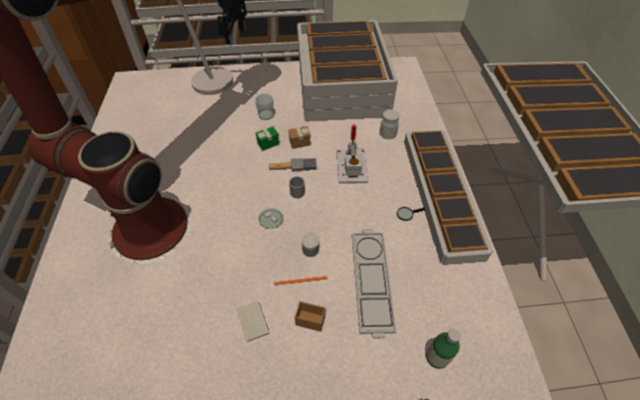

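Top view: the clamp handle is at (222,138), the cassette at (252,147), the closed carton at (189,214) and the closed tin at (362,207). The caddy bays run round (365,146), oblong (402,147), square (437,150). The look-alikes are an open tin at (279,220), an open carton at (446,210) and a green carton at (187,259).

```bash
python3 - <<'E'
from h import *
z=np.load('top0.npz'); W=z['W']; im=z['im']
def seg(name,u0,v0,u1,v1,zl,zh):
    w=W[v0:v1,u0:u1].reshape(-1,3); m=(w[:,2]>zl)&(w[:,2]<zh); p=w[m]
    r=cv2.minAreaRect((p[:,:2]*1000).astype(np.float32))
    a=cv2.boxPoints(r)
    print(name,len(p),'mean',np.round(p.mean(0),4),'rect c',np.round(r[0],1),'size',np.round(r[1],1),'ang',round(r[2],1),'corners',np.round(a).tolist(), 'zmax',round(float(p[:,2].max()),3))
seg('carton',172,195,208,232,.042,.06)
seg('tin',348,193,378,222,.042,.06)
seg('opentin',264,206,294,234,.04,.06)
seg('opencarton',428,190,464,230,.04,.06)
seg('caddy',335,120,465,172,.005,.03)
seg('stand',205,128,276,175,.006,.02)
seg('cass',238,132,266,165,.045,.06)
seg('lever',205,128,270,165,.062,.15)
seg('handle',205,125,240,160,.095,.16)
print(np.round(W[270,300],4))
b=cv2.resize(im[120:240,170:330],None,fx=5,fy=5,interpolation=cv2.INTER_CUBIC);cv2.imwrite('pics/c1.png',b)
E
```

```text
carton 520 mean [0.4421 0.3076 0.0501] rect c [442.4 308.7] size [63.5 45.4] ang 10.9 corners [[407.0, 325.0], [416.0, 280.0], [478.0, 292.0], [469.0, 337.0]] zmax 0.057
tin 305 mean [ 0.4496 -0.107   0.05  ] rect c [ 449.4 -107.7] size [45.2 45.2] ang 37.9 corners [[418.0, -104.0], [445.0, -139.0], [481.0, -112.0], [453.0, -76.0]] zmax 0.055
opentin 92 mean [0.4237 0.0961 0.0489] rect c [423.5  95.4] size [44.4 44.1] ang 25.4 corners [[394.0, 106.0], [413.0, 66.0], [453.0, 85.0], [434.0, 125.0]] zmax 0.056
opencarton 172 mean [ 0.438  -0.3067  0.048 ] rect c [ 436.5 -306.2] size [43.4 64.8] ang 71.4 corners [[399.0, -316.0], [460.0, -337.0], [474.0, -296.0], [413.0, -275.0]] zmax 0.055
caddy 3575 mean [ 0.6015 -0.2118  0.0094] rect c [ 611.3 -210.4] size [323.4 127.3] ang 88.6 corners [[544.0, -370.0], [671.0, -374.0], [679.0, -50.0], [552.0, -47.0]] zmax 0.019
stand 1232 mean [0.5922 0.187  0.0123] rect c [600.  181.8] size [157.1  92.1] ang 86.1 corners [[549.0, 107.0], [641.0, 100.0], [651.0, 257.0], [559.0, 263.0]] zmax 0.02
cass 352 mean [0.5977 0.1621 0.0556] rect c [599.1 163.9] size [48.1 50. ] ang 86.0 corners [[573.0, 142.0], [622.0, 138.0], [626.0, 186.0], [576.0, 190.0]] zmax 0.06
lever 232 mean [0.5993 0.2047 0.0915] rect c [602.4 186.6] size [23.6 82.1] ang 2.5 corners [[589.0, 227.0], [592.0, 145.0], [616.0, 146.0], [612.0, 228.0]] zmax 0.148
handle 85 mean [0.5995 0.2155 0.1294] rect c [601.2 216.5] size [15.3 13.7] ang 85.9 corners [[594.0, 209.0], [607.0, 208.0], [609.0, 224.0], [595.0, 225.0]] zmax 0.148
[ 0.305   0.0479 -0.0006]
```

View pics/c1.png

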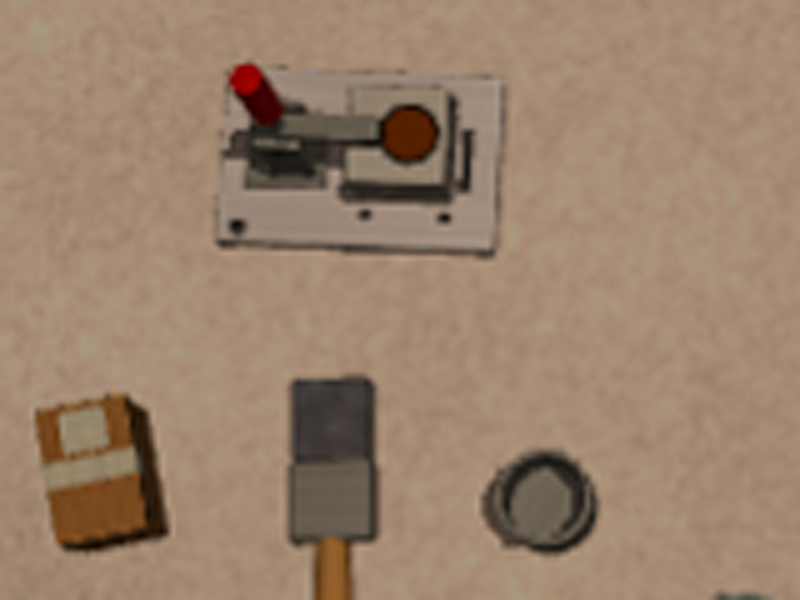

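The crop shows the handle standing upright at the left end of the stand, over its pivot, with the arm reaching right over the cassette (orange pad at (410,133) in the crop). So opening swings the handle to world +y.

```bash
cat >> h.py <<'E'
def T(o=None):
    o=o or get_obs(); M=np.eye(4); M[:3,:3]=R.from_rotvec(o['tool_rot']).as_matrix(); M[:3,3]=o['tool_pos']; return M
def row(x,y,z,yaw,M=None,tip=0.1547):
    """grasp point target, yaw (deg) of tool y axis in world, tool down"""
    M=T() if M is None else M
    a=np.radians(yaw); yy=np.array([np.cos(a),np.sin(a),0]); zz=np.array([0,0,-1.]); xx=np.cross(yy,zz)
    N=np.eye(4); N[:3,:3]=np.stack([xx,yy,zz],1); N[:3,3]=[x,y,z+tip]
    D=np.linalg.inv(M)@N
    return np.round(np.r_[D[:3,3]*100,R.from_matrix(D[:3,:3]).as_rotvec()],3).tolist(),N
E
python3 - <<'E'
from h import *
M=T(); c=calibration('wrist'); print(np.round(np.linalg.inv(M)@c['pose'],3).tolist(), c['fx'])
W=np.load('top0.npz')['W']; w=W[50:215,0:160].reshape(-1,3); print('hive',np.nanmin(w[w[:,2]>.05],0),np.nanmax(w,0))
print(row(.600,.175,.28,-3.9)[0])
E
```

```text
[[0.001, 0.962, 0.274, 0.07], [1.0, -0.001, -0.0, -0.0], [-0.0, 0.274, -0.962, 0.03], [0.0, 0.0, 0.0, 1.0]] 313.5286910903109
hive [0.46128413 0.41122503 0.05003649] [1.30614154 1.39389222 0.16409627]
[-47.66, -22.045, -3.081, -0.002, 0.001, 1.219]
```

Request:
{"fn": "arm_command", "kwargs": {"plan": [[[-4, -1.8, -0.3, 0, 0, 0.1], [-8, -3.7, -0.5, 0, 0, 0.2], [-12, -5.5, -0.8, 0, 0, 0.3], [-16, -7.4, -1, 0, 0, 0.41], [-20, -9.2, -1.3, 0, 0, 0.51], [-24, -11, -1.5, 0, 0, 0.61], [-28, -13, -1.8, 0, 0, 0.71], [-32, -14.8, -2, 0, 0, 0.81], [-36, -16.7, -2.3, 0, 0, 0.92], [-40, -18.5, -2.6, 0, 0, 1.02], [-44, -20.3, -2.8, 0, 0, 1.12], [-47.7, -22, -3.1, 0, 0, 1.22]]], "gripper": 1}}

```text
t: 1.1
tool_pos: [0.5842, 0.1931, 0.4335]
tool_rot: [-2.302, -2.137, 0.001]
contact_force: [1.4, 0.8, -0.5]
opening: -0.0
grip_force: 0.0
```

Request:
{"fn": "arm_command", "kwargs": {"plan": [[[0, 0, 0, 0, 0, 0], [0, 0, 0, 0, 0, 0], [0, 0, 0, 0, 0, 0]]]}}

```text
t: 1.35
tool_pos: [0.5831, 0.1951, 0.4333]
tool_rot: [-2.296, -2.143, 0.001]
contact_force: [-0.4, 0.4, 0.5]
opening: 0.0002
grip_force: 0.0
```

```bash
python3 - <<'E'
from h import *
o=get_obs();print(o['t'],np.round(T(o),3).tolist(),o['opening'])
im,d,W=cloud('wrist'); cv2.imwrite('pics/w1.png',im); np.savez('w1.npz',im=im,W=W)
def seg(name,zl,zh,x0,x1,y0,y1):
    m=(W[...,2]>zl)&(W[...,2]<zh)&(W[...,0]>x0)&(W[...,0]<x1)&(W[...,1]>y0)&(W[...,1]<y1)
    m=cv2.morphologyEx(m.astype(np.uint8),cv2.MORPH_OPEN,np.ones((3,3)))>0
    p=W[m]
    r=cv2.minAreaRect((p[:,:2]*1000).astype(np.float32))
    print(name,len(p),np.round(p.mean(0),4),np.round(r[0],1),np.round(r[1],1),round(r[2],1),np.round(np.percentile(p[:,2],[5,50,95]),3), np.round(cv2.boxPoints(r)).tolist())
seg('stand',.006,.02,.5,.7,.08,.29)
seg('cass',.048,.062,.55,.65,.1,.2)
seg('handle',.1,.16,.57,.63,.18,.25)
seg('arm',.062,.09,.57,.63,.12,.23)
E
```

```text
1.35 [[0.069, 0.998, -0.002, 0.583], [0.998, -0.069, 0.0, 0.195], [0.0, -0.002, -1.0, 0.433], [0.0, 0.0, 0.0, 1.0]] 0.0002005569951299138
stand 5094 [0.6    0.2025 0.013 ] [600.9 187.5] [137.8  90.1] 86.1 [0.011 0.013 0.017] [[551.0, 122.0], [641.0, 116.0], [651.0, 253.0], [561.0, 259.0]]
cass 1477 [0.6002 0.163  0.0566] [600.6 163.6] [47.6 47.4] 86.0 [0.055 0.057 0.058] [[575.0, 141.0], [623.0, 138.0], [626.0, 186.0], [579.0, 189.0]]
handle 358 [0.6023 0.2205 0.1376] [602.8 219. ] [14.8 14.7] 56.1 [0.11  0.143 0.145] [[593.0, 217.0], [605.0, 209.0], [613.0, 221.0], [601.0, 229.0]]
arm 440 [0.6002 0.198  0.0703] [601.9 200.1] [58.7 27. ] 86.4 [0.065 0.071 0.072] [[587.0, 172.0], [613.0, 170.0], [617.0, 229.0], [590.0, 230.0]]
```

View pics/w1.png

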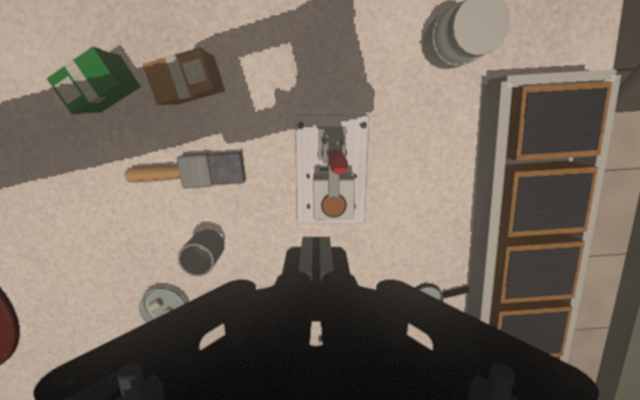

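The wrist view confirms the clamp closed, with the handle at (338,160) and the pad over the cassette at (334,205). Hinge is at about (0.6045, 0.2195) with yaw −4°. I'll lower the shut fingers between handle and pad, then push along +y.

Request:
{"fn": "arm_command", "kwargs": {"plan": [[[-0.9, 2, 0, 0, 0, 0], [-0.9, 2, 3.5, 0, 0, 0], [-0.9, 2, 7, 0, 0, 0], [-0.9, 2, 10, 0, 0, 0], [-0.9, 2, 12.5, 0, 0, 0], [-0.9, 2, 14, 0, 0, 0], [-0.9, 2, 14.3, 0, 0, 0], [-0.9, 2, 14.3, 0, 0, 0], [-0.9, 2, 14.3, 0, 0, 0]]]}}

```text
t: 2.15
tool_pos: [0.603, 0.1854, 0.2929]
tool_rot: [2.295, 2.144, 0.004]
contact_force: [1.0, 0.4, 0.5]
opening: -0.0001
grip_force: 0.0
```

Request:
{"fn": "arm_command", "kwargs": {"plan": [[[1, 0, 0, 0, 0, 0], [2, 0, 0, 0, 0, 0], [3.3, 0, 0, 0, 0, 0], [4, 0, 0.2, 0, 0, 0], [4.9, 0, 0.5, 0, 0, 0], [5.6, 0, 1, 0, 0, 0], [6.3, 0, 1.5, 0, 0, 0], [6.9, 0, 2.3, 0, 0, 0], [7.4, 0, 3.1, 0, 0, 0], [8, 0, 3.1, 0, 0, 0], [8.5, 0, 3.1, 0, 0, 0], [8.5, 0, 3.1, 0, 0, 0]]]}}

```text
t: 3.15
tool_pos: [0.6086, 0.2703, 0.2598]
tool_rot: [-2.296, -2.144, -0.0]
contact_force: [-0.4, -0.3, 0.1]
opening: 0.0001
grip_force: 0.0
```

Request:
{"fn": "arm_command", "kwargs": {"plan": [[[0, 0, 0, 0, 0, 0], [0, 0, 0, 0, 0, 0], [0, 0, -3, 0, 0, 0], [0, 0, -6, 0, 0, 0], [0, 0, -9, 0, 0, 0], [-4, 0, -12, 0, 0, 0], [-8, 0, -15, 0, 0, 0], [-12, 0, -15, 0, 0, 0], [-12, 0, -15, 0, 0, 0], [-12, 0, -15, 0, 0, 0]]], "gripper": -1}}

```text
t: 3.98
tool_pos: [0.6004, 0.1468, 0.4121]
tool_rot: [2.3, 2.137, 0.004]
contact_force: [0.5, 1.1, -0.5]
opening: 0.0855
grip_force: 0.0
```

```bash
python3 - <<'E'
from h import *
o=get_obs();print(o['t'],np.round(T(o),3).tolist(),o['opening'])
im,d,W=cloud('wrist'); cv2.imwrite('pics/w2.png',im); np.savez('w2.npz',im=im,W=W)
im2,d2,W2=cloud('top'); cv2.imwrite('pics/top2.png',im2[100:240,160:480]); 
def seg(name,zl,zh,x0,x1,y0,y1):
    m=(W[...,2]>zl)&(W[...,2]<zh)&(W[...,0]>x0)&(W[...,0]<x1)&(W[...,1]>y0)&(W[...,1]<y1)
    m=cv2.morphologyEx(m.astype(np.uint8),cv2.MORPH_OPEN,np.ones((3,3)))>0
    p=W[m]
    if len(p)<5: print(name,len(p)); return
    r=cv2.minAreaRect((p[:,:2]*1000).astype(np.float32))
    print(name,len(p),np.round(p.mean(0),4),np.round(r[0],1),np.round(r[1],1),round(r[2],1),np.round(np.percentile(p[:,2],[5,50,95]),3))
seg('stand',.006,.02,.5,.7,.08,.29)
seg('cass',.048,.064,.55,.65,.1,.195)
seg('arm',.075,.16,.57,.63,.12,.33)
E
```

```text
3.9833 [[0.073, 0.997, 0.003, 0.6], [0.997, -0.073, -0.0, 0.147], [0.0, 0.003, -1.0, 0.412], [0.0, 0.0, 0.0, 1.0]] 0.08552566660915999
stand 6298 [0.6015 0.1967 0.0131] [600.9 187.5] [138.6  90.3] 86.2 [0.011 0.013 0.017]
cass 2071 [0.6004 0.1641 0.0566] [600.1 163.1] [48.1 47.5] 87.0 [0.055 0.057 0.058]
arm 299 [0.6036 0.2297 0.105 ] [603.7 229.8] [16.3 11.3] 86.1 [0.08  0.108 0.112]
```

View pics/w2.png

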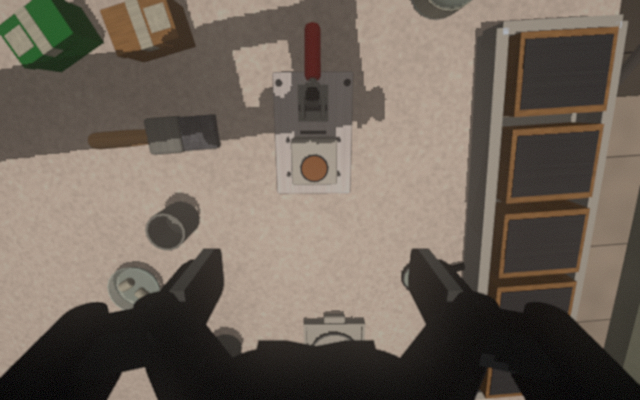

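The clamp is fully open: the handle lies flat at (313,50), and the cassette is unmoved in its nest at (314,168), centre about (0.600, 0.163). Next I measure the caddy bays from the first top picture.

```bash
python3 - <<'E'
from h import *
im=np.load('top0.npz')['im']; W=np.load('top0.npz')['W']
c=calibration('top'); K=np.array([[c['fx'],0,c['cx']],[0,c['fy'],c['cy']],[0,0,1]])
def pix(pts,z):
    p=cv2.undistortPoints(np.float32(pts).reshape(-1,1,2),K,np.array(c['dist'])).reshape(-1,2)
    r=np.c_[p[:,0],-p[:,1],-np.ones(len(p))]@c['pose'][:3,:3].T; o=c['pose'][:3,3]
    return (o+r*((z-o[2])/r[:,2])[:,None])
# orthorectified at z=0.008, 1mm/px: rows = -x, cols = -y
xs=np.arange(.68,.53,-.0005); ys=np.arange(-.03,-.40,-.0005)
X,Y=np.meshgrid(xs,ys,indexing='ij'); P=np.stack([X,Y,np.full_like(X,.008)],-1).reshape(-1,3)
cam=(P-c['pose'][:3,3])@c['pose'][:3,:3]; q=np.c_[cam[:,0],-cam[:,1],-cam[:,2]]
uv,_=cv2.projectPoints(q,np.zeros(3),np.zeros(3),K,np.array(c['dist'])); uv=uv.reshape(*X.shape,2).astype(np.float32)
o=cv2.remap(im,uv[...,0],uv[...,1],cv2.INTER_CUBIC); cv2.imwrite('pics/ortho.png',o)
E
```

```text
(no output)
```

View pics/ortho.png

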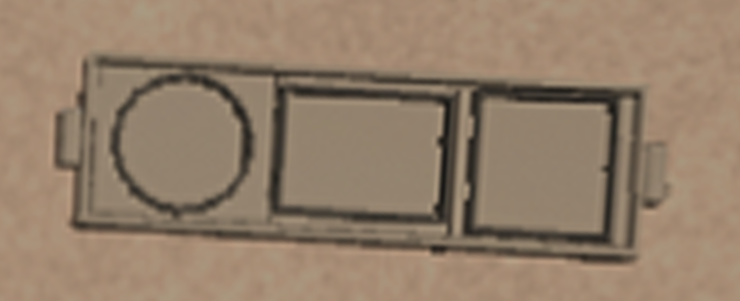

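Orthorectified caddy (0.5 mm/px): the round bay is centred at (181,144), the oblong at (363,154) and the square at (542,167). In world coordinates that is about (.608,−.1205), (.6027,−.211) and (.5967,−.301), yaw −3.6°.

```bash
python3 - <<'E'
from h import *
r,N=row(.6002,.1634,.040,-4.0); print(r, get_obs()['q'])
E
```

```text
[1.379, -0.085, 21.506, -0.0, -0.001, -0.001] [1.23660258e-01 3.45227556e-02 1.62321641e+00 7.11393306e-04
 1.48401869e+00 1.93914896e-01]
```

Request:
{"fn": "arm_command", "kwargs": {"plan": [[[1.4, -0.1, 2, 0, 0, 0], [1.4, -0.1, 5, 0, 0, 0], [1.4, -0.1, 8.5, 0, 0, 0], [1.4, -0.1, 12, 0, 0, 0], [1.4, -0.1, 15, 0, 0, 0], [1.4, -0.1, 17.5, 0, 0, 0], [1.4, -0.1, 19.5, 0, 0, 0], [1.4, -0.1, 20.7, 0, 0, 0], [1.4, -0.1, 21.3, 0, 0, 0], [1.4, -0.1, 21.5, 0, 0, 0], [1.4, -0.1, 21.5, 0, 0, 0], [1.4, -0.1, 21.5, 0, 0, 0]]]}}

```text
t: 5.08
tool_pos: [0.6009, 0.1642, 0.1965]
tool_rot: [2.296, 2.143, 0.003]
contact_force: [-0.0, 0.1, 0.4]
opening: 0.0852
grip_force: 0.0
```

Request:
{"fn": "arm_command", "kwargs": {"plan": [[[0, 0, 0, 0, 0, 0], [0, 0, 0, 0, 0, 0], [0, 0, 0, 0, 0, 0], [0, 0, 0, 0, 0, 0], [0, 0, 0, 0, 0, 0], [0, 0, 0, 0, 0, 0], [0, 0, 0, 0, 0, 0], [0, 0, 0, 0, 0, 0]]], "gripper": 1, "force": 40}}

```text
t: 5.75
tool_pos: [0.6008, 0.1638, 0.1962]
tool_rot: [2.296, 2.143, 0.002]
contact_force: [0.4, 0.2, 5.1]
opening: 0.0477
grip_force: 43.2
```

Request:
{"fn": "arm_command", "kwargs": {"plan": [[[0, 0, -1, 0, 0, 0], [0, 0, -2, 0, 0, 0], [0, 0, -4, 0, 0, 0], [0, 0, -6, 0, 0, 0], [0, 0, -8, 0, 0, 0], [0, 0, -9.5, 0, 0, 0], [0, 0, -10, 0, 0, 0], [0, 0, -10, 0, 0, 0]]]}}

```text
t: 6.42
tool_pos: [0.6006, 0.1639, 0.2972]
tool_rot: [2.295, 2.142, 0.005]
contact_force: [0.7, -0.3, -1.1]
opening: 0.0475
grip_force: 42.6
```

```bash
python3 - <<'E'
from h import *
o=get_obs(); print(o['opening'],o['grip_force'],o['tool_pos'])
W=np.load('top0.npz')['W']
for u,v in [(365,146),(402,147),(437,150)]:
    w=W[v-7:v+8,u-7:u+8].reshape(-1,3); print(np.nanmedian(w,0))
print('table',[np.nanmedian(W[a:a+10,b:b+10,2]) for a,b in [(180,400),(170,380),(110,420)]])
print(row(.5967,-.301,.08,-3.6)[0])
E
```

```text
0.04749471866415602 42.62708902359009 [0.60063397 0.16388979 0.29724594]
[ 0.60787016 -0.12080617  0.00811778]
[ 0.60320197 -0.21411409  0.0076162 ]
[ 0.59366609 -0.3020686   0.0080483 ]
table [np.float64(-0.00031929171989819594), np.float64(0.00037116824470873055), np.float64(-8.436697463964915e-05)]
[-46.41, 2.791, 6.228, 0.004, -0.001, -0.006]
```

Request:
{"fn": "arm_command", "kwargs": {"plan": [[[-2, 0.1, 0, 0, 0, 0], [-5, 0.3, 0, 0, 0, 0], [-9, 0.5, 0, 0, 0, 0], [-13, 0.8, 0, 0, 0, 0], [-17, 1, 0, 0, 0, 0], [-21, 1.3, 0, 0, 0, 0], [-25, 1.5, 0, 0, 0, 0], [-29, 1.8, 0, 0, 0, 0], [-33, 2, 0, 0, 0, 0], [-37, 2.2, 0, 0, 0, 0], [-41, 2.5, 0, 0, 0, 0], [-44, 2.7, 0, 0, 0, 0]]]}}

```text
t: 7.42
tool_pos: [0.5958, -0.2798, 0.293]
tool_rot: [-2.297, -2.14, 0.002]
contact_force: [0.5, -0.7, -0.6]
opening: 0.0474
grip_force: 42.6
```

Request:
{"fn": "arm_command", "kwargs": {"plan": [[[-1.4, 0.1, 0, 0, 0, 0], [-2.4, 0.1, 1, 0, 0, 0], [-2.4, 0.1, 3, 0, 0, 0], [-2.4, 0.1, 5, 0, 0, 0], [-2.4, 0.1, 6.5, 0, 0, 0], [-2.4, 0.1, 7, 0, 0, 0], [-2.4, 0.1, 7, 0, 0, 0], [-2.4, 0.1, 7, 0, 0, 0]]]}}

```text
t: 8.08
tool_pos: [0.5964, -0.3003, 0.2247]
tool_rot: [-2.295, -2.144, 0.0]
contact_force: [0.2, -0.3, -0.4]
opening: 0.0476
grip_force: 42.6
```

```bash
python3 - <<'E'
from h import *
o=get_obs(); M=T(o); print(o['opening'],o['grip_force'],o['contact_force'])
print(row(.5967,-.301,.1917-.1547,-3.6,M)[0])
im,d,W=cloud('wrist'); np.savez('w3.npz',im=im,W=W); cv2.imwrite('pics/w3.png',im)
E
```

```text
0.047621918742478536 42.60464251041412 [ 0.21060953 -0.26856591 -0.38898034]
[-0.065, 0.041, 3.303, -0.001, -0.0, -0.005]
```

View pics/w3.png

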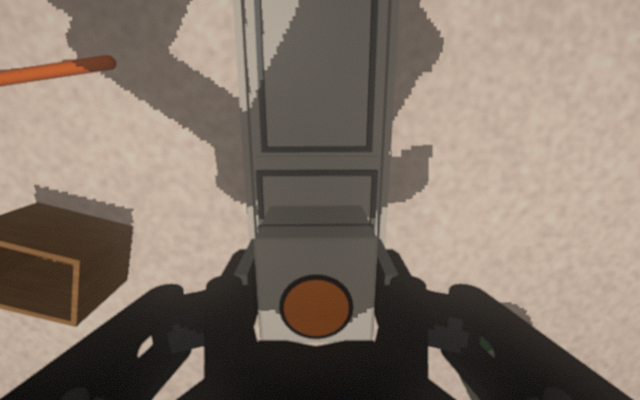

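The cassette is held over the square bay. The bay's side ribs at columns 264 and 373 are centred on the cassette (257 to 380), and its far rib is at row 172. I'll check that in metres.

```bash
python3 - <<'E'
from h import *
W=np.load('w3.npz')['W']
for n,u,v in [('sqL',264,190),('sqR',373,190),('sqtop',318,174),('obBot',318,148),('obL',264,100),('obR',370,100),('cassfar',318,238)]:
    print(n,np.round(np.nanmedian(W[v-1:v+2,u-1:u+2].reshape(-1,3),0),4))
E
```

```text
sqL [ 0.5658 -0.2764  0.0084]
sqR [ 0.6316 -0.2796  0.0137]
sqtop [ 0.5994 -0.2677  0.0136]
obBot [ 0.6004 -0.2526  0.0137]
obL [ 0.572  -0.2241  0.0113]
obR [ 0.6309 -0.2281  0.0139]
cassfar [ 0.5982 -0.278   0.0849]
```

Request:
{"fn": "arm_command", "kwargs": {"plan": [[[0, 0, 1, 0, 0, 0], [0, 0, 2, 0, 0, 0], [0, 0, 2.6, 0, 0, 0], [0, 0, 2.9, 0, 0, 0], [0, 0, 3.1, 0, 0, 0], [0, 0, 3.2, 0, 0, 0], [0, 0, 3.2, 0, 0, 0]]]}}

```text
t: 8.72
tool_pos: [0.5961, -0.3011, 0.1928]
tool_rot: [-2.297, -2.143, 0.0]
contact_force: [0.2, -0.7, -1.5]
opening: 0.0471
grip_force: 42.6
```

Request:
{"fn": "arm_command", "kwargs": {"plan": [[[0, 0, 0.1, 0, 0, 0], [0, 0, 0.2, 0, 0, 0], [0, 0, 0.2, 0, 0, 0], [0, 0, 0.2, 0, 0, 0]]]}}

```text
t: 9.05
tool_pos: [0.5965, -0.3012, 0.1922]
tool_rot: [2.296, 2.143, 0.0]
contact_force: [-1.6, 0.4, 4.6]
opening: 0.0472
grip_force: 43.1
```

Request:
{"fn": "arm_command", "kwargs": {"plan": [[[0, 0, 0, 0, 0, 0], [0, 0, 0, 0, 0, 0], [0, 0, 0, 0, 0, 0], [0, 0, 0, 0, 0, 0], [0, 0, -2, 0, 0, 0], [0, 0, -5, 0, 0, 0], [0, 0, -9, 0, 0, 0], [0, 0, -13, 0, 0, 0], [0, 0, -16, 0, 0, 0], [0, 0, -17, 0, 0, 0], [0, 0, -17, 0, 0, 0]]], "gripper": -1}}

```text
t: 9.97
tool_pos: [0.5969, -0.3015, 0.3658]
tool_rot: [2.291, 2.138, 0.003]
contact_force: [-0.5, -0.4, 0.7]
opening: 0.0857
grip_force: 0.0
```

```bash
python3 - <<'E'
from h import *
o=get_obs(); print(o['tool_pos'])
print(row(.4495,-.145,.19,-3.6)[0])
E
```

```text
[ 0.59693889 -0.30147682  0.36581302]
[14.603, -15.801, 1.943, 0.007, 0.004, -0.006]
```

Next, over the tin for a close look.

Request:
{"fn": "arm_command", "kwargs": {"plan": [[[2, -2.2, 0.2, 0, 0, 0], [5, -5.4, 0.6, 0, 0, 0], [8, -8.6, 1, 0, 0, 0], [11, -11.9, 1.4, 0, 0, 0], [13.5, -14.6, 1.8, 0, 0, 0], [14.6, -15.8, 1.9, 0, 0, 0], [14.6, -15.8, 1.9, 0, 0, 0], [14.6, -15.8, 1.9, 0, 0, 0]]]}}

```text
t: 10.63
tool_pos: [0.4476, -0.1436, 0.3395]
tool_rot: [-2.294, -2.143, 0.002]
contact_force: [0.3, -0.6, -0.2]
opening: 0.0855
grip_force: 0.0
```

```bash
cat >> h.py <<'E'
def seg(W,name,zl,zh,x0,x1,y0,y1):
    m=(W[...,2]>zl)&(W[...,2]<zh)&(W[...,0]>x0)&(W[...,0]<x1)&(W[...,1]>y0)&(W[...,1]<y1)
    m=cv2.morphologyEx(m.astype(np.uint8),cv2.MORPH_OPEN,np.ones((3,3)))>0
    p=W[m]
    if len(p)<5: print(name,len(p)); return
    r=cv2.minAreaRect((p[:,:2]*1000).astype(np.float32))
    print(name,len(p),np.round(p.mean(0),4),np.round(r[0],1),np.round(r[1],1),round(r[2],1),np.round(np.percentile(p[:,2],[5,50,95]),3))
E
python3 - <<'E'
from h import *
o=get_obs(); M=T(o); im,d,W=cloud('wrist'); cv2.imwrite('pics/w4.png',im)
seg(W,'tin',.044,.06,.41,.49,-.15,-.07)
print(row(.4495,-.1075,.034,-3.6,M)[0],o['tool_pos'])
E
```

```text
tin 2500 [ 0.4507 -0.1078  0.0509] [ 450.6 -108.5] [45.6 46.4] 86.0 [0.05  0.051 0.052]
[3.602, -0.015, 15.081, -0.003, -0.001, -0.005] [ 0.44763546 -0.14363461  0.33947089]
```

View pics/w4.png

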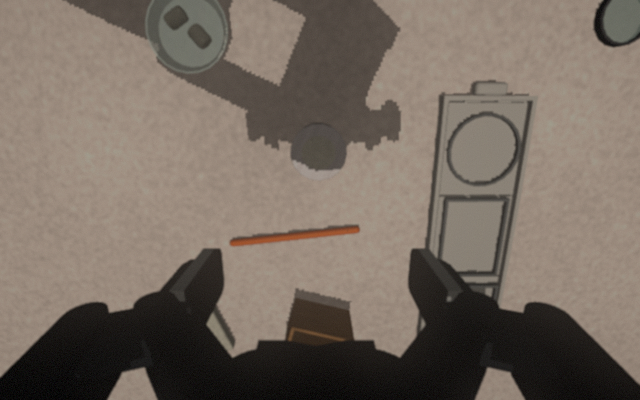

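The closed tin is directly ahead at (319,150), a flat lidded top at z = 0.051, centre (0.4506, −0.108).

Request:
{"fn": "arm_command", "kwargs": {"plan": [[[1.5, 0.1, 1, 0, 0, 0], [3.5, 0.1, 3, 0, 0, 0], [3.5, 0.1, 6, 0, 0, 0], [3.5, 0.1, 9, 0, 0, 0], [3.5, 0.1, 12, 0, 0, 0], [3.5, 0.1, 14, 0, 0, 0], [3.5, 0.1, 15, 0, 0, 0], [3.5, 0.1, 15, 0, 0, 0], [3.5, 0.1, 15, 0, 0, 0]]]}}

```text
t: 11.43
tool_pos: [0.4526, -0.1102, 0.192]
tool_rot: [-2.297, -2.142, 0.0]
contact_force: [0.3, 0.4, -0.0]
opening: 0.0854
grip_force: 0.0
```

Request:
{"fn": "arm_command", "kwargs": {"plan": [[[0, 0, 0, 0, 0, 0], [0, 0, 0, 0, 0, 0], [0, 0, 0, 0, 0, 0], [0, 0, 0, 0, 0, 0], [0, 0, 0, 0, 0, 0], [0, 0, 0, 0, 0, 0], [0, 0, 0, 0, 0, 0]]], "gripper": 1}}

```text
t: 12.02
tool_pos: [0.4528, -0.11, 0.1938]
tool_rot: [2.295, 2.142, 0.001]
contact_force: [-1.6, 0.1, 7.2]
opening: 0.045
grip_force: 41.3
```

Request:
{"fn": "arm_command", "kwargs": {"plan": [[[0, 0, -0.5, 0, 0, 0], [0, 0, -1.5, 0, 0, 0], [0, 0, -3, 0, 0, 0], [0, 0, -4.5, 0, 0, 0], [0, 0, -5.5, 0, 0, 0], [0, 0, -6, 0, 0, 0], [0, 0, -6, 0, 0, 0]]]}}

```text
t: 12.6
tool_pos: [0.4524, -0.1098, 0.2536]
tool_rot: [2.295, 2.142, 0.002]
contact_force: [-0.0, -0.7, -2.1]
opening: 0.0447
grip_force: 41.1
```

```bash
python3 - <<'E'
from h import *
o=get_obs(); M=T(o); print(o['opening'],o['tool_pos'])
print(row(.6075,-.1208,M[2,3]-.1547,-3.6,M)[0])
E
```

```text
0.04474838366086547 [ 0.45244567 -0.10978062  0.25364065]
[-0.031, 15.544, 0.045, 0.003, 0.001, -0.006]
```

Request:
{"fn": "arm_command", "kwargs": {"plan": [[[-0.2, 1.5, 0, 0, 0, 0], [-0.2, 4.5, 0, 0, 0, 0], [-0.2, 8, 0, 0, 0, 0], [-0.2, 11.5, 0, 0, 0, 0], [-0.2, 14, 0, 0, 0, 0], [-0.2, 15.5, 0, 0, 0, 0], [-0.2, 15.5, 0.5, 0, 0, 0], [-0.2, 15.5, 1.5, 0, 0, 0], [-0.2, 15.5, 2.5, 0, 0, 0], [-0.2, 15.5, 3, 0, 0, 0], [-0.2, 15.5, 3, 0, 0, 0]]]}}

```text
t: 13.52
tool_pos: [0.6044, -0.1219, 0.2187]
tool_rot: [-2.293, -2.14, 0.004]
contact_force: [-0.3, 1.1, -0.0]
opening: 0.0446
grip_force: 41.3
```

```bash
python3 - <<'E'
from h import *
o=get_obs(); M=T(o); print(o['opening'],o['tool_pos'])
print(row(.6075,-.1223,.2015-.1547,-3.6,M)[0])
im,d,W=cloud('wrist'); np.savez('w5.npz',im=im,W=W); cv2.imwrite('pics/w5.png',im)
seg(W,'tintop',.065,.09,.55,.65,-.2,-.05)
E
```

```text
0.04455840808192835 [ 0.60440458 -0.12185924  0.21874133]
[-0.025, 0.322, 1.722, -0.006, -0.001, -0.006]
tintop 12304 [ 0.6034 -0.117   0.0763] [ 602.  -116.5] [51.3 59. ] 50.5 [0.07  0.076 0.085]
```

View pics/w5.png

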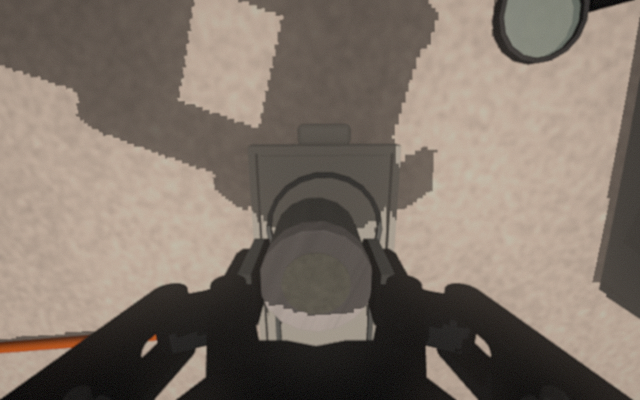

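The tin is held over the round bay with its centre at column 316. The bay ring spans 271 to 380 (centre 325) with its far edge at row 175, so I need a few mm more to the right.

```bash
python3 - <<'E'
from h import *
W=np.load('w5.npz')['W']
for n,u,v in [('apex',325,176),('L',272,222),('R',379,222),('caddyfar',325,145)]:
    print(n,np.round(np.nanmedian(W[v-1:v+2,u-1:u+2].reshape(-1,3),0),4))
seg(W,'tintop',.0735,.0785,.55,.65,-.2,-.05)
E
```

```text
apex [ 0.6104 -0.0892  0.0135]
L [ 0.5766 -0.1163  0.0091]
R [ 0.6406 -0.1192  0.0132]
caddyfar [ 0.6115 -0.072   0.0119]
tintop 9577 [ 0.6033 -0.1185  0.0759] [ 602.2 -116.1] [51.4 54.6] 45.4 [0.075 0.076 0.077]
```

Request:
{"fn": "arm_command", "kwargs": {"plan": [[[0, 0.3, 0, 0, 0, 0], [0, 0.3, 0.6, 0, 0, 0], [0, 0.3, 1.1, 0, 0, 0], [0, 0.3, 1.4, 0, 0, 0], [0, 0.3, 1.5, 0, 0, 0], [0, 0.3, 1.6, 0, 0, 0], [0, 0.3, 1.6, 0, 0, 0]]]}}

```text
t: 14.15
tool_pos: [0.6094, -0.1224, 0.2057]
tool_rot: [-2.296, -2.143, 0.0]
contact_force: [-0.5, 1.2, -0.6]
opening: 0.0451
grip_force: 41.3
```

Request:
{"fn": "arm_command", "kwargs": {"plan": [[[0, 0, 0.1, 0, 0, 0], [0, 0, 0.2, 0, 0, 0], [0, 0, 0.3, 0, 0, 0], [0, 0, 0.4, 0, 0, 0], [0, 0, 0.4, 0, 0, 0]]]}}

```text
t: 14.57
tool_pos: [0.6095, -0.1225, 0.2019]
tool_rot: [-2.297, -2.143, 0.0]
contact_force: [-0.1, -0.1, -0.7]
opening: 0.0446
grip_force: 41.3
```

Request:
{"fn": "arm_command", "kwargs": {"plan": [[[0, 0, 0.1, 0, 0, 0], [0, 0, 0.2, 0, 0, 0], [0, 0, 0.2, 0, 0, 0]]]}}

```text
t: 14.82
tool_pos: [0.6098, -0.1226, 0.2018]
tool_rot: [-2.296, -2.143, 0.001]
contact_force: [-6.0, 0.8, 9.5]
opening: 0.045
grip_force: 42.1
```

Request:
{"fn": "arm_command", "kwargs": {"plan": [[[0, 0, 0, 0, 0, 0], [0, 0, 0, 0, 0, 0], [0, 0, 0, 0, 0, 0], [0, 0, 0, 0, 0, 0], [0, 0, -2, 0, 0, 0], [0, 0, -5, 0, 0, 0], [0, 0, -9, 0, 0, 0], [0, 0, -12, 0, 0, 0], [0, 0, -14, 0, 0, 0], [0, 0, -15, 0, 0, 0], [0, 0, -15, 0, 0, 0]]], "gripper": -1}}

```text
t: 15.73
tool_pos: [0.6102, -0.1227, 0.3532]
tool_rot: [2.293, 2.14, 0.004]
contact_force: [0.8, -0.3, -0.5]
opening: 0.0857
grip_force: 0.0
```

```bash
python3 - <<'E'
from h import *
o=get_obs(); print(o['tool_pos'],o['q'])
print(row(.406,.302,.19,-79)[0])
E
```

```text
[ 0.61018754 -0.12271409  0.3532069 ] [-3.17960801e-01  8.12000694e-02  1.67018955e+00  3.58719690e-07
  1.38466201e+00 -2.49017002e-01]
[40.965, -23.3, 0.67, 0.005, -0.002, 1.31]
```

Request:
{"fn": "arm_command", "kwargs": {"plan": [[[3, -1.7, 0, 0, 0, 0.09], [6, -3.4, 0, 0, 0, 0.19], [9.5, -5.4, 0.1, 0, 0, 0.3], [13, -7.4, 0.2, 0, 0, 0.41], [16.5, -9.4, 0.2, 0, 0, 0.52], [20, -11.4, 0.3, 0, 0, 0.63], [23.5, -13.4, 0.3, 0, 0, 0.75], [27, -15.4, 0.4, 0, 0, 0.86], [30.5, -17.4, 0.5, 0, 0, 0.97], [34, -19.4, 0.5, 0, 0, 1.08], [37.5, -21.3, 0.6, 0, 0, 1.19], [41, -23.3, 0.7, 0, 0, 1.31]]]}}

```text
t: 16.73
tool_pos: [0.4102, 0.2906, 0.3407]
tool_rot: [3.123, 0.33, -0.005]
contact_force: [0.9, 0.2, 0.1]
opening: 0.0852
grip_force: 0.0
```

Request:
{"fn": "arm_command", "kwargs": {"plan": [[[0, 0, 0, 0, 0, 0], [0, 0, 0, 0, 0, 0], [0, 0, 0, 0, 0, 0]]]}}

```text
t: 16.98
tool_pos: [0.4116, 0.289, 0.3415]
tool_rot: [3.121, 0.34, -0.004]
contact_force: [-0.2, 0.1, 0.4]
opening: 0.0855
grip_force: 0.0
```

```bash
python3 - <<'E'
from h import *
o=get_obs(); M=T(o); print(o['tool_pos'],o['q'][5])
im,d,W=cloud('wrist'); np.savez('w6.npz',im=im,W=W); cv2.imwrite('pics/w6.png',im)
seg(W,'carton',.044,.06,.38,.51,.25,.36)
print(row(.4424,.3087,.034,-79.1,M)[0])
E
```

```text
[0.41164987 0.28898695 0.34146323] 1.817739218164617
carton 4083 [0.4438 0.3088 0.0509] [442.7 308.6] [65.1 43.9] 10.0 [0.05  0.051 0.052]
[3.472, -1.281, 15.265, 0.001, 0.003, 0.027]
```

View pics/w6.png

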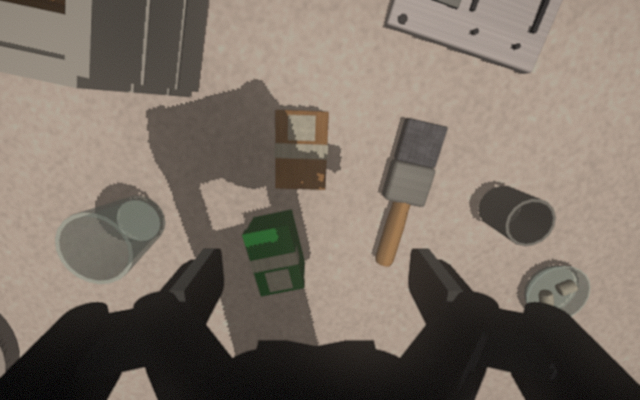

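The kraft carton is at (302,150), centre (0.4427, 0.3086), long side at 10°. The green one at (272,250) is clear of the fingers.

Request:
{"fn": "arm_command", "kwargs": {"plan": [[[1.5, -0.6, 0.5, 0, 0, 0.02], [3.5, -1.3, 2, 0, 0, 0.04], [3.5, -1.3, 5, 0, 0, 0.04], [3.5, -1.3, 8, 0, 0, 0.04], [3.5, -1.3, 11, 0, 0, 0.04], [3.5, -1.3, 13.5, 0, 0, 0.04], [3.5, -1.3, 15, 0, 0, 0.04], [3.5, -1.3, 15.2, 0, 0, 0.04], [3.5, -1.3, 15.2, 0, 0, 0.04], [3.5, -1.3, 15.2, 0, 0, 0.04]]]}}

```text
t: 17.87
tool_pos: [0.4443, 0.309, 0.1923]
tool_rot: [-3.129, -0.274, -0.002]
contact_force: [-0.4, 1.1, 0.0]
opening: 0.0855
grip_force: 0.0
```

Request:
{"fn": "arm_command", "kwargs": {"plan": [[[0, 0, 0, 0, 0, 0], [0, 0, 0, 0, 0, 0], [0, 0, 0, 0, 0, 0], [0, 0, 0, 0, 0, 0], [0, 0, 0, 0, 0, 0], [0, 0, 0, 0, 0, 0], [0, 0, 0, 0, 0, 0], [0, 0, 0, 0, 0, 0]]], "gripper": 1}}

```text
t: 18.53
tool_pos: [0.4439, 0.3099, 0.1926]
tool_rot: [-3.129, -0.276, -0.003]
contact_force: [-1.0, -1.0, 5.7]
opening: 0.0417
grip_force: 42.6
```

Request:
{"fn": "arm_command", "kwargs": {"plan": [[[0, 0, -0.5, 0, 0, 0], [0, 0, -1.5, 0, 0, 0], [0, 0, -3.5, 0, 0, 0], [0, 0, -6, 0, 0, 0], [0, 0, -8.5, 0, 0, 0], [0, 0, -10, 0, 0, 0], [0, 0, -10, 0, 0, 0]]]}}

```text
t: 19.12
tool_pos: [0.4444, 0.3102, 0.2962]
tool_rot: [-3.126, -0.276, -0.012]
contact_force: [0.4, 0.7, -1.0]
opening: 0.0416
grip_force: 41.8
```

```bash
python3 - <<'E'
from h import *
o=get_obs(); M=T(o); print(o['opening'],o['tool_pos'])
print(row(.6025,-.2118,M[2,3]-.1547,-3.6,M)[0])
E
```

```text
0.04155659464158427 [0.44441208 0.31018223 0.2961926 ]
[6.432, 54.159, -0.08, 0.003, -0.008, -1.332]
```

Request:
{"fn": "arm_command", "kwargs": {"plan": [[[0.2, 2, 0, 0, 0, -0.05], [0.6, 5, 0, 0, 0, -0.12], [1, 8.5, 0, 0, 0, -0.21], [1.4, 12, 0, 0, 0, -0.3], [1.8, 15.5, 0, 0, 0, -0.38], [2.3, 19, 0, 0, 0, -0.47], [2.7, 22.5, 0, 0, 0, -0.55], [3.1, 26, 0, 0, 0, -0.64], [3.5, 29.5, 0, 0, 0, -0.73], [3.9, 33, 0, 0, 0, -0.81], [4.3, 36.5, 0, 0, 0, -0.9], [4.8, 40, 0, 0, 0, -0.98]]]}}

```text
t: 20.12
tool_pos: [0.56, -0.0775, 0.2897]
tool_rot: [-2.626, -1.72, 0.003]
contact_force: [1.4, -0.5, -1.0]
opening: 0.0412
grip_force: 41.8
```

```bash
python3 - <<'E'
from h import *
o=get_obs(); M=T(o); print(o['opening'],o['tool_pos'])
print(row(.6025,-.2105,.09,-3.6,M)[0])
E
```

```text
0.04123495338848518 [ 0.55998313 -0.07751633  0.28970026]
[-10.491, 9.223, 4.478, -0.003, -0.0, -0.348]
```

Request:
{"fn": "arm_command", "kwargs": {"plan": [[[-2, 1.8, 0, 0, 0, -0.07], [-5, 4.4, 0, 0, 0, -0.17], [-8, 7, 0, 0, 0, -0.27], [-10, 8.8, 0, 0, 0, -0.33], [-10.5, 9.2, 0, 0, 0, -0.35], [-10.5, 9.2, 0, 0, 0, -0.35], [-10.5, 9.2, 1.5, 0, 0, -0.35], [-10.5, 9.2, 3.5, 0, 0, -0.35], [-10.5, 9.2, 5, 0, 0, -0.35], [-10.5, 9.2, 5.5, 0, 0, -0.35], [-10.5, 9.2, 5.5, 0, 0, -0.35], [-10.5, 9.2, 5.5, 0, 0, -0.35]]]}}

```text
t: 21.12
tool_pos: [0.6022, -0.2084, 0.2357]
tool_rot: [-2.291, -2.148, 0.001]
contact_force: [0.4, 0.7, -1.4]
opening: 0.0414
grip_force: 41.8
```

```bash
python3 - <<'E'
from h import *
o=get_obs(); M=T(o); print(o['opening'],o['tool_pos'])
print(row(.6025,-.2105,.2006-.1547,-3.6,M)[0])
im,d,W=cloud('wrist'); np.savez('w7.npz',im=im,W=W); cv2.imwrite('pics/w7.png',im)
E
```

```text
0.0413955348808537 [ 0.60218052 -0.2083686   0.23566205]
[-0.212, 0.05, 3.506, -0.001, -0.001, -0.002]
```

View pics/w7.png

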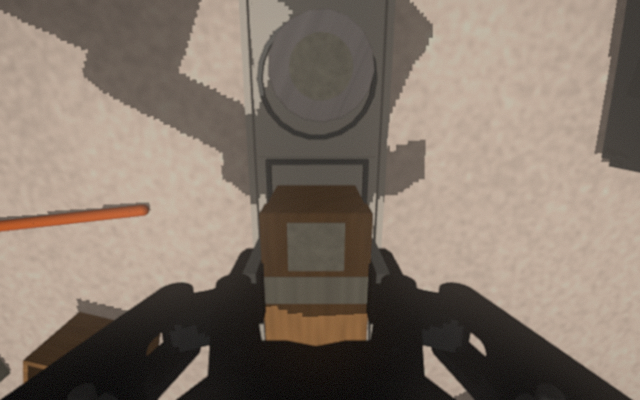

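The carton (columns 261 to 371) is centred over the oblong bay (270 to 363), and the tin sits upright in the round bay at (318,70).

Request:
{"fn": "arm_command", "kwargs": {"plan": [[[-0.2, 0, 0.6, 0, 0, 0], [-0.2, 0, 1.4, 0, 0, 0], [-0.2, 0, 2.2, 0, 0, 0], [-0.2, 0, 2.8, 0, 0, 0], [-0.2, 0, 3.1, 0, 0, 0], [-0.2, 0, 3.3, 0, 0, 0], [-0.2, 0, 3.4, 0, 0, 0], [-0.2, 0, 3.4, 0, 0, 0]]]}}

```text
t: 21.83
tool_pos: [0.6022, -0.2111, 0.2021]
tool_rot: [-2.292, -2.148, 0.0]
contact_force: [-1.4, -0.3, -0.7]
opening: 0.0414
grip_force: 41.8
```

Request:
{"fn": "arm_command", "kwargs": {"plan": [[[0, 0, 0.1, 0, 0, 0], [0, 0, 0.2, 0, 0, 0], [0, 0, 0.2, 0, 0, 0]]]}}

```text
t: 22.08
tool_pos: [0.6024, -0.2112, 0.2007]
tool_rot: [2.292, 2.147, 0.0]
contact_force: [0.2, -0.7, -0.9]
opening: 0.0414
grip_force: 41.9
```

Request:
{"fn": "arm_command", "kwargs": {"plan": [[[0, 0, 0.1, 0, 0, 0], [0, 0, 0.2, 0, 0, 0], [0, 0, 0.2, 0, 0, 0]]]}}

```text
t: 22.33
tool_pos: [0.6026, -0.2113, 0.2006]
tool_rot: [-2.292, -2.148, 0.0]
contact_force: [-4.5, 1.9, 9.1]
opening: 0.0417
grip_force: 43.0
```

Request:
{"fn": "arm_command", "kwargs": {"plan": [[[0, 0, -0.1, 0, 0, 0], [0, 0, -0.1, 0, 0, 0], [0, 0, -0.1, 0, 0, 0], [0, 0, -0.1, 0, 0, 0], [0, 0, -2, 0, 0, 0], [0, 0, -5, 0, 0, 0], [0, 0, -9, 0, 0, 0], [0, 0, -13, 0, 0, 0], [0, 0, -17, 0, 0, 0], [0, -3, -20, 0, 0, 0], [0, -6, -20, 0, 0, 0], [0, -9, -20, 0, 0, 0]]], "gripper": -1}}

```text
t: 23.33
tool_pos: [0.5121, -0.2053, 0.4018]
tool_rot: [2.288, 2.145, 0.003]
contact_force: [0.1, -0.1, -0.1]
opening: 0.0855
grip_force: 0.0
```

Request:
{"fn": "arm_command", "kwargs": {"plan": [[[-2, -3, 0, 0, 0, 0], [-5, -6, 0, 0, 0, 0], [-8, -9, 0, 0, 0, 0], [-10, -11, 0, 0, 0, 0], [-10, -11, 0, 0, 0, 0], [-10, -11, 0, 0, 0, 0]]]}}

```text
t: 23.83
tool_pos: [0.3952, -0.2987, 0.3983]
tool_rot: [2.296, 2.144, 0.001]
contact_force: [-0.1, 0.0, -0.7]
opening: 0.0855
grip_force: 0.0
```

```bash
python3 - <<'E'
from h import *
for n in ['top','side']:
    im,d,W=cloud(n); cv2.imwrite(f'pics/{n}9.png',im)
    print(n)
    seg(W,'sq',.046,.062,.55,.65,-.35,-.26)
    seg(W,'ob',.05,.068,.55,.65,-.255,-.165)
    seg(W,'rd',.05,.068,.55,.65,-.16,-.08)
    seg(W,'opentin',.04,.06,.38,.47,.05,.14)
    seg(W,'opencarton',.04,.06,.38,.49,-.36,-.25)
    seg(W,'clamp',.075,.2,.55,.65,.15,.33)
E
```

```text
top
sq 395 [ 0.5955 -0.3017  0.0519] [ 596.3 -302.2] [47.7 50.6] 85.5 [0.048 0.052 0.055]
ob 510 [ 0.6013 -0.2105  0.0579] [ 602.5 -211.2] [66.4 45.7] 86.5 [0.054 0.058 0.061]
rd 302 [ 0.6078 -0.1198  0.058 ] [ 607.7 -119.8] [45.3 46.8] 58.8 [0.054 0.058 0.062]
opentin 0
opencarton 30 [ 0.4592 -0.3185  0.0477] [ 459. -314.] [43.3 15.4] 66.9 [0.041 0.048 0.053]
clamp 63 [0.6013 0.2279 0.0972] [602.2 229. ] [15.7 11.7] 89.3 [0.077 0.103 0.111]
side
sq 397 [ 0.5948 -0.3055  0.0524] [ 595.7 -304.2] [46.8 49.3] 87.6 [0.049 0.053 0.055]
ob 455 [ 0.6003 -0.2146  0.058 ] [ 600.9 -213.3] [68.9 44.2] 86.3 [0.055 0.058 0.061]
rd 236 [ 0.6069 -0.1238  0.0581] [ 606.8 -121.8] [46.1 44.5] 83.7 [0.054 0.058 0.061]
opentin 0
opencarton 117 [ 0.4341 -0.3062  0.0474] [ 432.1 -305. ] [42.3 50.1] 71.3 [0.041 0.048 0.052]
clamp 47 [0.6013 0.2272 0.0944] [602.  229.5] [18.4 11.9] 82.5 [0.077 0.094 0.111]
```

View pics/side9.png

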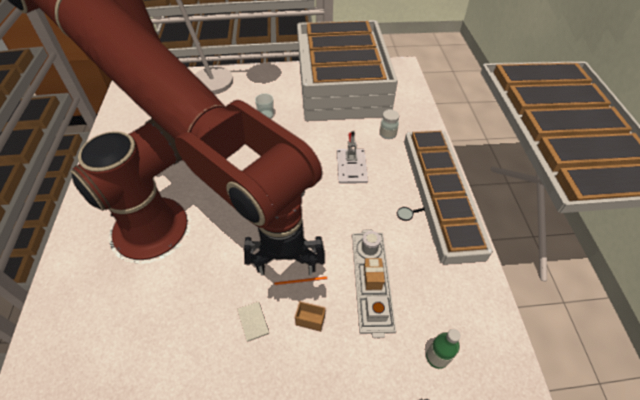

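The side view shows the tin (370,240), carton (374,273) and cassette (378,308) flat in their bays. The open carton is untouched at (311,316) and the clamp is open. Measured centres are within about 4 mm of the bay centres, so I'm handing in.

```bash
python3 -c "
from station import finish_job; print(finish_job())"
```

```text
the job is handed in; nothing more can be done
None
```

I handed the job in at about 24 s: the clamp is open, and the cassette, carton and tin lie flat in their bays, each within about 4 mm of centre as measured by camera; the open tin was hidden from the last camera check, but the arm never went near it.

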